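Open the safety cap of the hob cleaner

ROBOT

A 7-joint arm with a two-finger parallel gripper is mounted at the origin on a cart in front of the work surface, level with it; the furniture and walls round the work are solid. World frame = base frame: x ahead of the robot, y to its left, z up, the work surface at z = 0. Lengths are in m, angles in rad, forces in N, time in s.
With the tool pointing down it reaches from about 0.425 to 0.925 m from the base axis. Payload 6.8 kg.
Tool frame: the origin (TCP) lies at the very end of the fingers, on their centre line; the grasp point (between the pads) lies 19 mm behind it; z points along the fingers, y is the line along which they close (so a half turn about z gives the same grasp; the last joint's range is limited). The gripper opens to 88 mm and grips with 3 to 60 N. Pads are 20 mm wide; open, the fingers measure 115 mm over their backs; the gripper's body (75 mm by 178 mm) begins 61 mm behind the grasp point.
Start: joints at [0.994, 0.477, 0.022, 1.555, -0.011, 1.109, -0.083], TCP at [0.305, -0.602, 0.223] pointing down, gripper open.
Joint ranges: [-2.96, 2.96], [-0.34, 2.1], [-1.41, 1.46], [0.24, 2.44], [-1.37, 4.51], [0.17, 1.92], [-2.96, 2.96]. Speed limits (rad/s): [2.39, 2.39, 3.14, 3.14, 3.14, 3.14, 3.14].

INTERFACE

Orientations are given as a unit quaternion [x, y, z, w].
In Python, from station import r gives the robot as it stands. Calls block until the motion is done:
- r.reach(position, orientation): joint-space move of the TCP to a pose.
- r.servo_line(position, rotation=None, v=0.15, threshold=None): straight line of the TCP; rotation=None keeps the orientation; v is the mean speed in m/s. With threshold (N) it stops when the force on the tool has changed by that much, and returns True; else False.
- r.goto_joints(angles): joint-space move.
- r.gripper_to(opening, effort=None): finger opening in m; effort is the grip in N (None keeps the last); returns when the fingers have stopped.
- r.wait(seconds).
- r.solve_ik(position, orientation): joint angles nearest the present ones, or None.
- r.sense(): the state.
- r.read_camera(name): name is "side" or "top" or "wrist"; returns a dict with "img" (480x640x3 uint8, blue, green, red), "fov_y" (degrees; the focal length in pixels is half the picture's height over the tangent of half this angle, whatever the lens; pixels are square), "cx", "cy" (the principal point, pixels), "T" (4x4, takes a point from camera to world coordinates). Camera axes: x right, y down, z forward; pixel columns grow to the right and rows downward; lengths in m; the calibration is good to about 2 mm. A picture is of the moment at which its call begins. There is no depth.
A pose or a line that the arm cannot do raises r.PlanningError and nothing moves.
- r.job_done(): hands the job in; it is judged then, once.
The state is a dict: "time_s": time; "joint_positions": joint angles; "dq": joint speeds; "joint_efforts": joint torques, N m; "position": TCP position; "tcp_rot": TCP orientation; "force": force on the tool from outside, world axes, zero at the start; "ft_torque": the same for the moment, N m; "opening": finger opening in m; "grasp_force": force on a finger pad.
Only numpy, scipy, OpenCV 4.12 (cv2) and the standard library are available. Lean on these libraries where they do the work, as an engineer would, in place of code of your own. Each camera call takes 0.05 s, during which the arm holds its last target. There are 200 camera calls.

TASK

Get the blue jug of hob cleaner ready for dosing: lift off the clear measuring cup that is upside down over its red cap and set it down, without dropping it and still mouth down, flat on the empty grooved half of the grey tray. Then open the push-and-turn safety cap: press it down, keep it pressed while you twist it anticlockwise until it is free, and lift it straight up, leaving the jug standing in its pocket. Finish still holding the cap, level and straight above the open neck with about five centimetres of clear air between; leave the other things on the worktop where they are.

Things in the scene. Friction and masses are not known exactly. Their poses are not given: they have to be found in the camera images.
- tray: grey moulded dosing tray, fixed on its rubber feet (does not move), 280 mm long (its y) by 150 mm wide (its x); origin under its centre, z up. Floor 6 mm thick, outer rim 14 mm high. The +y half has a square pocket that holds the jug; the -y half (y -135 to +25 mm, x within 70 mm) is an empty flat floor with flush dark grooves, where the measuring cup belongs
- tray_spot (a point): point on the floor in the middle of the tray's empty half (6 mm above the tray's underside, at y = -62 mm in the tray's frame); axes as the tray's
- tray_pocket (a point): centre of the floor of the tray's pocket (y = +75 mm in the tray's frame); pocket 92 mm wide inside both ways, walls 4 mm thick and 40 mm high above the tray's underside; axes as the tray's
- jug: square blue plastic one-litre jug, about 0.9 kg, loose in the tray's pocket with 2 mm play a side, which keeps it from turning more than a few degrees; square body 88 x 88 x 108 mm, shoulder up to 122 mm, white round neck of 32 mm diameter up to 156 mm. Origin at the centre of its underside, z up
- jug_mouth (a point): centre of the rim of the jug's neck, 156 mm above the jug's underside; axes as the jug's (z up)
- cap: red push-and-turn safety cap, round and fluted, 52 mm diameter, 34 mm high, 0.05 kg, locked on the neck. Origin at the centre of its open lower edge, z up; locked, that is 136 mm above the jug's underside. A spring of about 7 N lifts it into notches: it neither turns nor lifts until pressed down 3.5 mm or more (about 10 N; bottoms at 6 mm, about 12 N)
- cap_top (a point): centre of the cap's top, 34 mm above its lower edge (white arrow on it shows the way to turn). Kept pressed, the cap turns anticlockwise seen from above (positive about z); turned 50 to 80 degrees it is free to lift straight off; at about 84 degrees it meets a stop. Let up before 45 degrees it catches again
- cup: clear rigid measuring cup with small blue fill marks, upside down over the cap, closed end resting on the cap's top, 4 mm play round the cap: 65 mm diameter, 46 mm high, closed end 3 mm and wall 2 mm thick, 0.03 kg. Origin at the centre of its open rim, which faces down; z points up to the closed end. At the start its rim is 127 mm above the jug's underside
- bench_scraper: bystander: dough scraper, steel blade with brown wooden handle, 94 x 150 x 18 mm; origin under its centre
- spice_tin: bystander: white spice shaker with black top, 55 mm diameter, 94 mm high; origin under its centre
- sauce_cup: bystander: small steel sauce cup with dark red sauce, 65 mm diameter, 42 mm high; origin under its centre
- turner: bystander: slotted turner with black handle, lying, 80 x 295 x 16 mm; origin under its centre
- marker_pen: bystander: blue and white marker pen, lying, 17 x 135 x 16 mm; origin under its centre
- label_tape: bystander: roll of yellow tape lying flat, 60 mm diameter, 24 mm high; origin under its centre
- kitchen_timer: bystander: red and white twist timer, 66 mm diameter, 42 mm high; origin under its centre
- spoon_cup: bystander: plain steel beaker, 69 mm diameter, 98 mm high; origin under its centre
There are look-alikes about, which are no part of the job. What is shaped like the cup but green or turquoise is not meant. Of the things shaped like the jug, the blue one is meant.

How it is judged:
On the way, in this order (a step that is already met when the one before it is completed fails the run):
1. the measuring cup stands mouth down, let go, on the empty half of the tray (y of cup in the frame of tray between -0.115 and 0 m and x of cup in the frame of tray between -0.05 and 0.05 m and z of cup in the frame of tray below 0.01 m and angle between cup's own z axis and vertical below 0.1 rad and contact force between the fingers and cup below 0.1 N and linear speed of cup below 0.03 m/s), for 0.2 s.
2. the cap is pressed down on the neck against its spring (z of cap in the frame of jug below 0.133 m and contact force between the fingers and cap above 1 N), for 0.05 s.
At the end, for the whole second after the job is handed in: Cap held still in the gripper, within 0.3 rad of level, lower edge 20 to 100 mm above the neck rim and within 30 mm of its axis, touching nothing else; jug upright on its pocket floor (within 6 mm, 0.08 rad); cup released at rest mouth down, flat on the tray's empty half (all of step 1 and contact force between the fingers and cap above 0.5 N and contact force between cap and jug below 0.05 N and contact force between cap and tray below 0.05 N and z of cap in the frame of jug_mouth between 0.02 and 0.1 m and horizontal distance between cap and jug_mouth below 0.03 m and angle between cap's own z axis and vertical below 0.3 rad and linear speed of cap below 0.04 m/s and z of jug in the frame of tray below 0.012 m and angle between jug's own z axis and vertical below 0.08 rad); the arm keeps its last pose, push and grip.
It fails at once if the jug is lifted or tipped out of its pocket (z of jug in the frame of tray above 0.026 m or angle between jug's own z axis and vertical above 0.25 rad).
It fails at once if the measuring cup is dropped (contact force between the fingers and cup below 0.01 N and linear speed of cup above 0.6 m/s).
It fails at once if another thing on the worktop is disturbed (distance of any of bench_scraper, spice_tin, sauce_cup, kitchen_timer, turner, marker_pen, label_tape, spoon_cup from where it was at the start of the episode above 0.03 m).
It also fails if it takes over 54 s, if anything falls off the work surface, if the arm or the gripper's body presses on something with over 40 N, if the wrist force passes 120 N, or if a joint passes its speed limit or range.

## Working session

There is one attempt and no reset: what is moved stays moved. The work goes in short steps, each a Python script; the robot and the scene stay as the last script left them, time stands still between calls to the robot, and variables do not carry over. Pictures are saved under pics/ and viewed, at most 10 in all, crops included, and the job is handed in when it is done.

```bash
mkdir -p pics; ls; python3 - <<'E'
from station import r
import cv2,numpy as np
for n in ("top","side"):
    c=r.read_camera(n); cv2.imwrite(f"pics/{n}0.png",c["img"]); print(n,c["fov_y"],c["cx"],c["cy"],np.round(c["T"],4).tolist())
print(r.sense())
E
```

```text
pics
top 45.34643306030778 314.43912848080214 236.24043664220218 [[-0.0116, -0.9948, 0.1012, 0.3584], [-0.9999, 0.0119, 0.0021, 0.0412], [-0.0033, -0.1012, -0.9949, 1.6405], [0.0, 0.0, 0.0, 1.0]]
side 56.419623161904404 319.10177153332774 238.89276947962603 [[0.4647, 0.6363, -0.6158, 1.3486], [0.8854, -0.3398, 0.3171, -0.4116], [-0.0075, -0.6926, -0.7213, 1.1266], [0.0, 0.0, 0.0, 1.0]]
{'time_s': 0.1, 'joint_positions': array([ 0.99392357,  0.47768239,  0.02232485,  1.55630588, -0.01150043,
        1.10929496, -0.08309427]), 'dq': array([-0.00061681, -0.00240974,  0.00055055, -0.00336973, -0.00048716,
       -0.0015487 ,  0.00088061]), 'joint_efforts': array([ 2.85898859e-03, -5.84103942e+01,  1.53929606e+00, -2.73319191e+01,
       -5.42347692e-02,  1.31080140e-02,  2.81590030e-05]), 'position': array([ 0.3047259 , -0.601718  ,  0.22182182]), 'tcp_rot': array([ 9.72651877e-01,  2.32266476e-01, -2.31228532e-04, -7.46387881e-04]), 'force': array([0.35107841, 0.15633493, 0.31217773]), 'ft_torque': array([-0.00484123, -0.03274191,  0.00251518]), 'grasp_force': 0.0, 'opening': 0.08770246280505554}
```

View pics/top0.png

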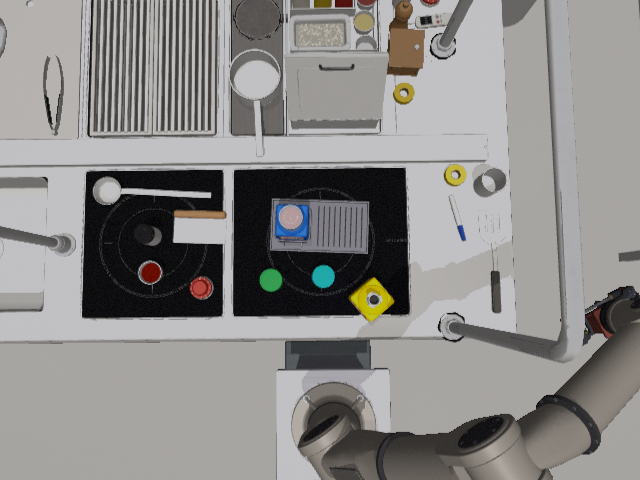

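View pics/side0.png

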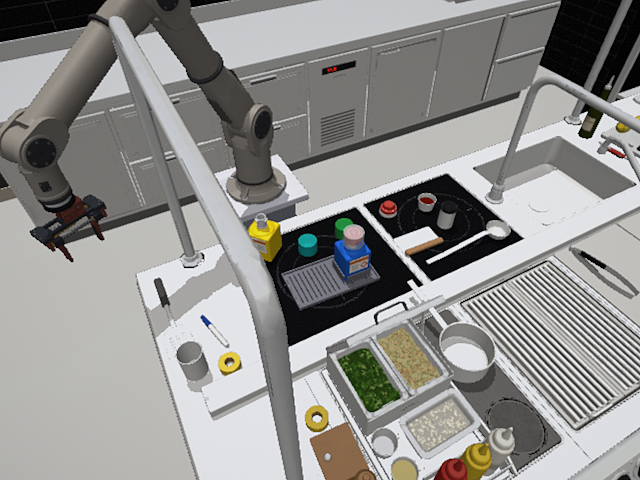

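Top view: the blue jug with the clear cup and red cap is at (292,221), in the tray spanning (271,199) to (369,253) with the grooved half on the right. The possible confusions are the green cup (271,280), the turquoise cup (323,276) and the yellow jug (372,300). I choose the clear cup on the blue jug. There is a pipe arch (post foot at (452,326)) between the arm and the work, so I'm measuring that too, along with a close crop of the target.

```bash
cat > h.py <<'E'
import numpy as np,cv2
from station import r
from scipy.spatial.transform import Rotation as R
def f(c): return 240/np.tan(np.radians(c["fov_y"]/2))
def ray(c,p):
    d=np.array([(p[0]-c["cx"])/f(c),(p[1]-c["cy"])/f(c),1.]); T=np.array(c["T"]); d=T[:3,:3]@d
    return T[:3,3],d/np.linalg.norm(d)
def onz(c,p,z):
    o,d=ray(c,p); return o+d*(z-o[2])/d[2]
def tri(c1,p1,c2,p2):
    A=np.zeros((3,3));b=np.zeros(3);L=[ray(c1,p1),ray(c2,p2)]
    for o,d in L:
        M=np.eye(3)-np.outer(d,d);A+=M;b+=M@o
    x=np.linalg.solve(A,b); return x,[np.linalg.norm(np.cross(x-o,d)) for o,d in L]
def proj(c,X):
    T=np.array(c["T"]); q=(np.atleast_2d(X)-T[:3,3])@T[:3,:3]; return q[:,:2]/q[:,2:]*f(c)+[c["cx"],c["cy"]]
E
python3 - <<'E'
from h import *
t=r.read_camera("top");s=r.read_camera("side")
np.set_printoptions(precision=4,suppress=True)
print("arch tri", tri(t,(573,345),s,(115,22)))
for p in [(452,326),(443,45),(65,243),(490,180),(372,300)]: print(p,onz(t,p,0))
for p in [(452,326)]: print("side post",onz(s,(191,262),0))
for p in [(273,200),(368,201),(367,253),(271,249)]: print("tray",onz(t,p,0.014))
print("cuptop tri",tri(t,(291,217),s,(354,231)))
a=cv2.resize(t["img"][185:265,260:380],None,fx=5,fy=5,interpolation=cv2.INTER_CUBIC)
b=cv2.resize(s["img"][210:310,275:395],None,fx=5,fy=5,interpolation=cv2.INTER_CUBIC)
cv2.imwrite("pics/crop1.png",cv2.resize(np.vstack([a,b]),None,fx=.66,fy=.66))
E
```

```text
arch tri (array([ 0.2795, -0.3399,  0.7679]), [np.float64(0.0017508263181545737), np.float64(0.0017508263181545284)])
(452, 326) [ 0.266  -0.3407  0.    ]
(443, 45) [ 1.0914 -0.3435  0.    ]
(65, 243) [0.5144 0.7611 0.    ]
(490, 180) [ 0.683  -0.4656  0.    ]
(372, 300) [ 0.3415 -0.1165  0.    ]
side post [ 0.28   -0.3429  0.    ]
tray [0.6297 0.1622 0.014 ]
tray [ 0.6235 -0.1098  0.014 ]
tray [ 0.4743 -0.1038  0.014 ]
tray [0.489  0.1685 0.014 ]
cuptop tri (array([0.5592, 0.1075, 0.1804]), [np.float64(0.004118775146813252), np.float64(0.004118775146813421)])
```

View pics/crop1.png

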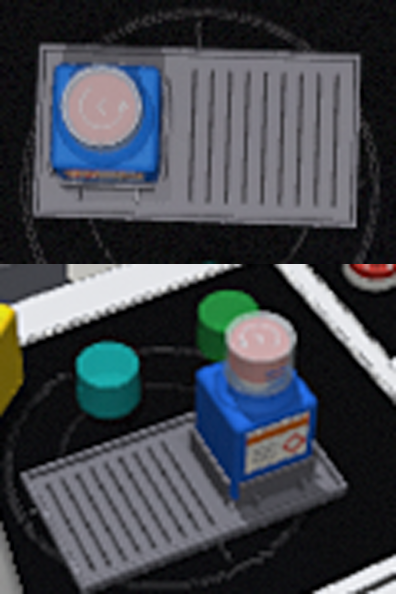

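The crop confirms it: the clear cup over the red cap sits on the blue jug, and the green and turquoise cups stand apart on the hob. The arch (posts about y=-0.34, top z≈0.77) is in the way, so I'll work out the arm geometry for a clear route over it.

```bash
python3 - <<'E'
from h import *
np.set_printoptions(precision=4,suppress=True)
from scipy.optimize import least_squares
D=[]
q0=r.sense()["tcp_rot"]
for az in (-63.1,-30,0,10):
  for rad,z in ((.5,.2),(.67,.22),(.56,.4),(.6,.1)):
    a=np.radians(az); dR=R.from_euler('z',a-np.radians(-63.1))*R.from_quat(q0)
    q=r.solve_ik([rad*np.cos(a),rad*np.sin(a),z],dR.as_quat())
    if q is None: print(az,rad,z,None);continue
    print(az,rad,z,np.array(q)); 
    if abs(q[2])<.06: D.append((rad,z,q[1],q[3],q[5]))
D=np.array(D)
def res(p):
    h,L1,L2,d,T=p; a=D[:,2];b=a+D[:,3];c=b+D[:,4]
    return np.r_[d+L1*np.sin(a)+L2*np.sin(b)+T*np.sin(c)-D[:,0],h+L1*np.cos(a)+L2*np.cos(b)+T*np.cos(c)-D[:,1]]
s=least_squares(res,[.35,.45,.45,0,.3]);print(s.x,np.abs(s.fun).max())
# grasp candidate poses
c=np.array([.558,.107])
for yaw in np.arange(-180,180,45):
    rot=(R.from_euler('z',yaw,degrees=True)*R.from_euler('x',180,degrees=True)).as_quat()
    q=r.solve_ik([*c,.15],rot); print(yaw,None if q is None else np.array(q))
E
```

```text
-63.1 0.5 0.2 [ 0.9764  0.2163  0.0001  1.9903 -0.0002  0.9361 -0.1253]
-63.1 0.67 0.22 [ 0.993   0.4715  0.0215  1.5703 -0.011   1.101  -0.0847]
-63.1 0.56 0.4 [ 0.9692  0.17    0.0245  1.5828 -0.0043  1.3899 -0.1079]
-63.1 0.6 0.1 [ 0.993   0.4947  0.0057  1.8443 -0.0039  0.8037 -0.1012]
-30 0.5 0.2 [ 0.6107  0.2291 -0.2439  1.9765  0.0676  0.9447 -0.1911]
-30 0.67 0.22 [ 0.5595  0.4797 -0.1826  1.5589  0.0935  1.1127 -0.1687]
-30 0.56 0.4 [ 0.5898  0.182  -0.2103  1.5697  0.0383  1.3951 -0.1481]
-30 0.6 0.1 [ 0.5632  0.5025 -0.1884  1.8335  0.1238  0.8181 -0.2116]
0 0.5 0.2 [ 0.3448  0.2628 -0.5454  1.9604  0.1647  0.9627 -0.2808]
0 0.67 0.22 [ 0.2675  0.5241 -0.5214  1.5408  0.2761  1.1519 -0.3097]
0 0.56 0.4 [ 0.3485  0.216  -0.5548  1.5513  0.1145  1.408  -0.2152]
0 0.6 0.1 [ 0.2761  0.5462 -0.5054  1.8164  0.3362  0.8661 -0.3892]
10 0.5 0.2 [ 0.2798  0.2857 -0.6777  1.9539  0.215   0.9747 -0.3261]
10 0.67 0.22 [ 0.171   0.5506 -0.6426  1.5349  0.3467  1.1734 -0.3623]
10 0.56 0.4 [ 0.2748  0.2355 -0.684   1.5452  0.1496  1.4154 -0.2452]
10 0.6 0.1 [ 0.1564  0.5632 -0.5817  1.8126  0.3892  0.8831 -0.4322]
[1.9628 0.5398 0.473  0.0058 2.0091] 0.00010869959596140899
-180 [ 0.295   0.4961 -0.7734  1.845   0.4152  0.9691  0.9118]
-135 [ 0.5447  0.6843 -1.1846  1.8308  0.7054  1.1271  1.4628]
-90 [ 0.5447  0.6843 -1.1846  1.8308  0.7054  1.1271  2.2482]
-45 [-0.1233  0.3944 -0.2214  1.873   0.1092  0.8858 -2.7536]
0 [ 0.0287  0.4165 -0.4151  1.8624  0.2089  0.9052 -2.0554]
45 [ 0.1012  0.432  -0.5093  1.8575  0.2599  0.918  -1.3138]
90 [ 0.1639  0.4487 -0.5925  1.8534  0.3067  0.9313 -0.5681]
135 [ 0.2318  0.4708 -0.6847  1.849   0.3607  0.9489  0.1718]
```

```bash
cat >> h.py <<'E'
def rot(yaw): return (R.from_euler('z',yaw,degrees=True)*R.from_euler('x',180,degrees=True)).as_quat()
E
python3 - <<'E'
from h import *
np.set_printoptions(precision=4,suppress=True)
def st(): s=r.sense(); print(round(s["time_s"],2),s["position"],s["force"])
r.goto_joints([1.4,.1,0,1.5,0,.9,-.08]);st()
r.goto_joints([1.4,-.2,0,1.2,0,.57,-.08]);st()
r.goto_joints([-.2,-.2,0,1.2,0,.57,0]);st()
r.goto_joints([-.3,.17,0,1.58,0,1.39,-.5]);st()
s=r.sense(); print(R.from_quat(s["tcp_rot"]).as_matrix())
q=r.solve_ik([.48,.107,.36],rot(87.8)); print(q)
r.reach([.48,.107,.36],rot(87.8)); st()
c=r.read_camera("wrist"); cv2.imwrite("pics/w1.png",c["img"]); print(c["fov_y"],c["cx"],c["cy"],c["T"])
E
```

```text
1.74 [ 0.064  -0.7271  0.5413] [ 0.7    -0.7664 -0.8343]
3.65 [ 0.0454 -0.6287  1.0714] [ 0.6496  0.3699 -0.7222]
6.72 [0.6255 0.0624 1.0737] [-0.916  -0.8662  0.0118]
9.06 [0.551  0.1051 0.402 ] [-0.0039  0.583  -0.1007]
[[ 0.1989  0.98    0.0033]
 [ 0.98   -0.1989  0.001 ]
 [ 0.0016  0.003  -1.    ]]
[-0.3069  0.0651 -0.0416  1.7888  0.0028  1.2877 -0.3877]
9.48 [0.4797 0.1069 0.3606] [ 0.2502  0.4727 -0.2598]
69.83931117465914 321.70969756941633 235.85395991559173 [[ 0.9992 -0.039  -0.0117  0.4819]
 [-0.0407 -0.9561 -0.29    0.1868]
 [ 0.0001  0.2903 -0.9569  0.5219]
 [ 0.      0.      0.      1.    ]]
```

View pics/w1.png

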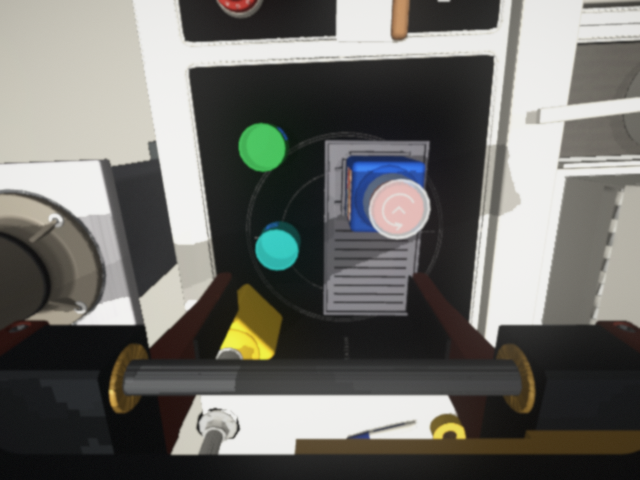

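The wrist view shows the cup disc centred at (399.5,208) on the blue jug. The tray corners are at about (325,141), (430,141), (407,315) and (324,314). The green cup (263,147) and turquoise cup (277,247) are well clear.

```bash
python3 - <<'E'
from h import *
from scipy.optimize import least_squares
np.set_printoptions(precision=4,suppress=True)
w=r.read_camera("wrist");t=r.read_camera("top")
# tray rectangle fit, wrist + top
L=np.array([[.075,.14],[-.075,.14],[-.075,-.14],[.075,-.14]])
pw=np.array([(430,141),(325,141),(324,314),(407,315)]); pt=np.array([(272.7,198.3),(271.2,250.2),(367.6,253.8),(369.1,201.7)])
def X(p): 
    c,s=np.cos(p[2]),np.sin(p[2]); return np.c_[L@np.array([[c,s],[-s,c]])+p[:2],np.full(4,.014)]
for cs in ([(w,pw)],[(t,pt)],[(w,pw),(t,pt)]):
    s=least_squares(lambda p:np.concatenate([(proj(c,X(p))-q).ravel() for c,q in cs]),[.554,.03,-.04]); print(s.x,np.abs(s.fun).max())
p=s.x;ca,sa=np.cos(p[2]),np.sin(p[2])
for y in (.075,-.062): print(y,p[0]-sa*y,p[1]+ca*y)
# cup disc
g=w["img"].astype(int); m=((g[...,2]>150)&(g[...,2]-g[...,1]>15)&(g[...,2]<252)).astype(np.uint8); m[:150]=0;m[270:]=0;m[:,:340]=0;m[:,460:]=0
(k,(a,b),_)=(len(m[m>0]),*cv2.minEnclosingCircle(np.argwhere(m)[:,::-1].astype(np.float32))); print("red disc",k,a,b if np.isscalar(b) else b)
print(onz(w,(399.5,208),.179), onz(w,a,.176))
print("top", onz(t,(291,217),.179))
E
```

```text
[ 0.5533  0.0317 -0.0619] 3.9541478592187786
[ 0.5534  0.0281 -0.0469] 1.2566438281323826
[ 0.5534  0.0309 -0.0585] 4.299901185972942
0.075 0.5577830831766926 0.10573122990775828
-0.062 0.5497772079140142 -0.031034650198642637
red disc 2056 383.054443359375 197.20297241210938Traceback (most recent call last):
  File "<stdin>", line 17, in <module>
  File "h.py", line 9, in onz
    o,d=ray(c,p); return o+d*(z-o[2])/d[2]
        ~~~^^^^^
  File "h.py", line 6, in ray
    d=np.array([(p[0]-c["cx"])/f(c),(p[1]-c["cy"])/f(c),1.]); T=np.array(c["T"]); d=T[:3,:3]@d
                 ~^^^
TypeError: 'float' object is not subscriptable
```

```bash
python3 - <<'E'
from h import *
np.set_printoptions(precision=4,suppress=True)
w=r.read_camera("wrist"); print(onz(w,(399.5,208),.179)); t=r.read_camera("top"); print(onz(t,(291,217),.179))
r.reach([.558,.106,.30],rot(87)); print(r.sense()["position"])
w=r.read_camera("wrist"); cv2.imwrite("pics/w2.png",w["img"])
im=w["img"].copy()
for z,rr,c in((.179,.0325,(0,255,0)),(.14,.0325,(0,255,255)),(.114,.0,(0,0,0))):
    a=np.linspace(0,6.283,60); P=np.c_[.558+rr*np.cos(a),.106+rr*np.sin(a),np.full(60,z)]
    cv2.polylines(im,[proj(w,P).astype(int)],True,c,1)
cv2.imwrite("pics/w2o.png",im)
E
```

```text
[0.5599 0.1092 0.179 ]
[0.5575 0.1039 0.179 ]
[0.5582 0.1059 0.2992]
```

View pics/w2o.png

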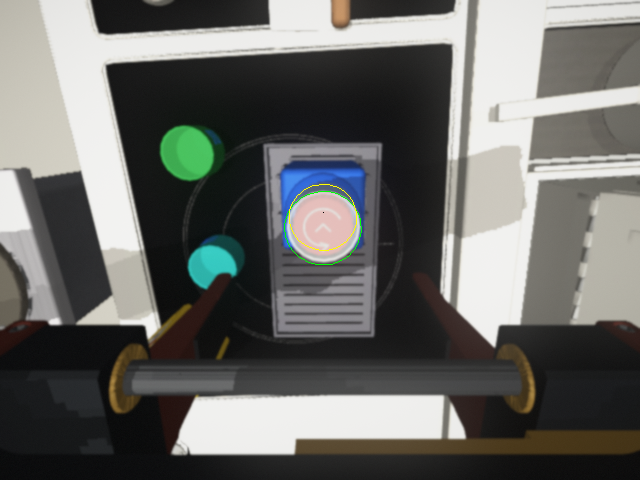

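The overlay circle at (0.558, 0.106) matches the cup's closed end at (323,227) to about 1 px, so I'm going in to grip the cup.

```bash
python3 - <<'E'
from h import *
np.set_printoptions(precision=4,suppress=True)
def st(n): s=r.sense(); print(n,round(s["time_s"],2),s["position"],s["force"],s["opening"],s["grasp_force"])
print(r.servo_line([.558,.107,.147],rot(87),v=.12,threshold=6)); st("down")
r.gripper_to(.06,8); st("grip")
print(r.servo_line([.558,.107,.26],v=.08,threshold=10)); st("up")
w=r.read_camera("wrist"); cv2.imwrite("pics/w3.png",w["img"])
E
```

```text
False
down 11.68 [0.5585 0.1071 0.1478] [ 0.3314  0.7623 -0.1465] 0.08789119684395567 0.0
grip 12.2 [0.5581 0.107  0.1472] [-0.0138 -0.212   1.6953] 0.06264775873414521 8.004171783759375
False
up 13.77 [0.5577 0.1069 0.2594] [ 0.5962 -0.0522  0.1361] 0.06244157027355427 7.991033893558779
```

View pics/w3.png

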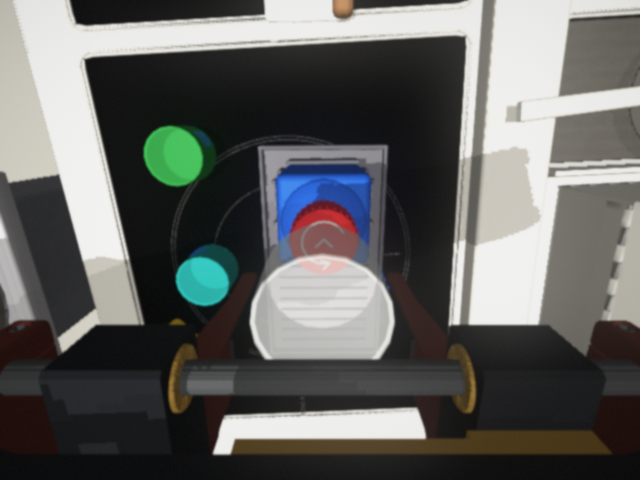

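The cup is held and appears level at (320,310), clear of the red cap at (323,240). Placing it next.

```bash
python3 - <<'E'
from h import *
np.set_printoptions(precision=4,suppress=True)
def st(n): s=r.sense(); print(n,round(s["time_s"],2),s["position"],s["force"],s["opening"],s["grasp_force"])
r.servo_line([.5495,-.038,.26],v=.15)
r.servo_line([.5495,-.038,.04],v=.12); st("above")
r.wait(.2)
print(r.servo_line([.5495,-.038,.016],v=.025,threshold=3)); st("touch")
r.gripper_to(.075); st("open"); r.gripper_to(.088)
r.servo_line([.5495,-.038,.13],v=.12); st("up")
t=r.read_camera("top"); s=r.read_camera("side")
a=cv2.resize(s["img"][210:310,255:395],None,fx=4,fy=4,interpolation=cv2.INTER_CUBIC)
cv2.imwrite("pics/s4.png",a)
E
```

```text
above 16.92 [ 0.5499 -0.038   0.0406] [ 0.7197  1.0418 -0.9111] 0.06248473223949036 7.991043908841675
True
touch 17.88 [ 0.5493 -0.038   0.0195] [ 0.6669 -0.6182  1.2294] 0.06226418813201515 8.015963009020197
open 18.31 [ 0.5485 -0.038   0.0193] [ 0.1521 -0.3878  0.1703] 0.07473589008845226 0.0
up 19.82 [ 0.5489 -0.038   0.1293] [ 0.6527  0.2878 -0.0013] 0.08807756214539483 0.0
```

View pics/s4.png

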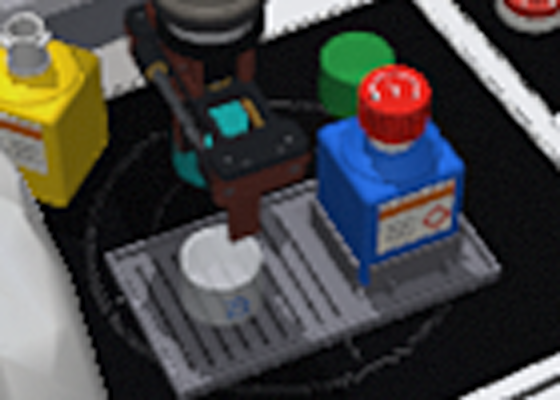

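The cup stands mouth down and flat on the grooved half, and the red cap is exposed. Next I'm measuring the cap from above by its colour.

```bash
python3 - <<'E'
from h import *
np.set_printoptions(precision=4,suppress=True)
r.servo_line([.5495,-.038,.27],v=.2)
r.servo_line([.558,.107,.27],rot(80),v=.2); r.wait(.1)
w=r.read_camera("wrist"); t=r.read_camera("top"); cv2.imwrite("pics/w5.png",w["img"])
for c,box in((w,(150,320,250,400)),(t,(190,250,260,325))):
    g=c["img"].astype(int); m=((g[...,2]>110)&(g[...,1]<90)&(g[...,0]<90)).astype(np.uint8)
    k=np.zeros_like(m); k[box[0]:box[1],box[2]:box[3]]=1; m=m*k
    p=np.argwhere(m)[:,::-1]; print(len(p),p.min(0),p.max(0))
    # model: silhouette bbox of cap cylinder at candidate
    from scipy.optimize import least_squares
    a=np.linspace(0,6.283,90)
    def bb(x):
        P=np.vstack([np.c_[x[0]+.026*np.cos(a),x[1]+.026*np.sin(a),np.full(90,z)] for z in(.142,.176)]); q=proj(c,P); return np.r_[q.min(0),q.max(0)]
    s=least_squares(lambda x:bb(x)-np.r_[p.min(0),p.max(0)+0],[.558,.107]); print(s.x,s.fun)
print(r.sense()["time_s"],r.sense()["position"])
E
```

```text
2989 [290 200] [355 267]
[0.5575 0.1052] [-0.9604 -2.5672  0.958   2.6344]Traceback (most recent call last):
  File "<stdin>", line 9, in <module>
    return umr_minimum(a, axis, None, out, keepdims, initial, where)
ValueError: zero-size array to reduction operation minimum which has no identity
```

```bash
python3 - <<'E'
from h import *
np.set_printoptions(precision=4,suppress=True)
def st(n): s=r.sense(); print(n,round(s["time_s"],2),s["position"],s["force"],s["ft_torque"],round(s["opening"],4),s["grasp_force"])
x,y=.5575,.106
print(r.servo_line([x,y,.146],rot(80),v=.12,threshold=6)); st("down")
r.gripper_to(.04,40); st("grip")
r.servo_line([x,y,.140],v=.02,threshold=25); r.wait(.2); st("press")
E
```

```text
False
down 23.03 [0.5581 0.1062 0.1467] [-1.2401 -0.9494  0.1311] [-0.0253 -0.032  -0.0298] 0.0883 0.0
grip 23.69 [0.5583 0.1058 0.1462] [ 2.1317 -0.8507  0.6573] [-0.1974 -0.6471  0.0075] 0.0515 39.99964258633554
press 24.34 [0.5587 0.1058 0.1416] [ 0.236  -1.741  11.2231] [-0.4314 -0.0775 -0.013 ] 0.0511 40.002101976424456
```

Pressed about 4.6 mm at 11 N. I'll press a little further, then twist in steps while watching the force.

```bash
python3 - <<'E'
from h import *
np.set_printoptions(precision=4,suppress=True)
def st(n): s=r.sense(); print(n,round(s["time_s"],2),s["position"],s["force"],s["ft_torque"],round(s["opening"],4),round(s["joint_positions"][6],3)); return s
x,y=.5575,.106
r.servo_line([x,y,.1372],v=.02,threshold=20); st("press")
for yaw in (100,120,140,152):
    r.servo_line([x,y,.1372],rot(yaw),v=.02); s=st(yaw)
    if s["force"][2]<9.5 or abs(s["ft_torque"][2])>3: print("stop");break
E
```

```text
press 24.57 [0.5588 0.1058 0.1404] [-4.1102 -0.925  11.6288] [-0.1789  0.7481  0.0267] 0.051 -0.475
100 25.07 [0.5595 0.1065 0.1399] [-1.194  -0.7732 15.4907] [-0.2874  0.0983  0.1239] 0.0511 -0.162
120 25.57 [0.5598 0.1069 0.14  ] [-0.1228 -0.7206 15.9065] [-0.0492 -0.1097  0.0814] 0.0512 0.151
140 26.07 [0.5598 0.1072 0.1399] [ 0.6723  0.0922 14.8994] [ 0.0314 -0.134   0.0222] 0.0519 0.464
152 26.43 [0.5597 0.1072 0.1399] [ 0.9625 -0.0219 15.9636] [ 0.0369 -0.1442  0.0919] 0.0515 0.652
```

```bash
python3 - <<'E'
from h import *
np.set_printoptions(precision=4,suppress=True)
def st(n): s=r.sense(); print(n,round(s["time_s"],2),s["position"],s["force"],round(s["opening"],4),s["grasp_force"]); return s
x,y=.5597,.1072
r.servo_line([x,y,.1475],v=.03); r.wait(.2); s=st("relax")
if s["force"][2]>-3:
    hit=r.servo_line([x,y,.160],v=.03,threshold=4); st(hit)
    if not hit:
        r.servo_line([x,y,.216],v=.06,threshold=5); r.wait(.3); st("up")
        c=r.read_camera("side"); w=r.read_camera("wrist")
        a=cv2.resize(c["img"][210:310,275:395],None,fx=4,fy=4); b=w["img"][80:480]
        cv2.imwrite("pics/f6.png",cv2.resize(np.hstack([cv2.resize(a,(480,400)),b]),None,fx=.7,fy=.7))
E
```

```text
relax 27.12 [0.5597 0.1072 0.1479] [-0.3052 -1.3199  5.3194] 0.0514 40.001069912686944
True 27.37 [0.5593 0.1071 0.1499] [ 0.1227 -0.0913 -0.4557] 0.0513 39.999676421284676
```

The stop was only the spring letting go (5 N to about 0), so I'm continuing the lift.

```bash
python3 - <<'E'
from h import *
np.set_printoptions(precision=4,suppress=True)
def st(n): s=r.sense(); print(n,round(s["time_s"],2),s["position"],s["force"],round(s["opening"],4),s["grasp_force"]); return s
x,y=.5597,.1072
hit=r.servo_line([x,y,.162],v=.03,threshold=4); st(hit)
if not hit:
        print(r.servo_line([x,y,.216],v=.06,threshold=5)); r.wait(.3); st("up")
        c=r.read_camera("side"); w=r.read_camera("wrist")
        a=cv2.resize(c["img"][210:310,275:395],None,fx=4,fy=4); b=w["img"][80:480]
        cv2.imwrite("pics/f6.png",cv2.resize(np.hstack([cv2.resize(a,(480,400)),b]),None,fx=.7,fy=.7))
E
```

```text
False 27.93 [0.5596 0.1072 0.1621] [ 1.0517 -1.158   0.2608] 0.0512 39.99965705908835
False
up 29.27 [0.5596 0.1072 0.2158] [-0.7029  0.5844 -0.5433] 0.0515 39.999494198709726
```

View pics/f6.png

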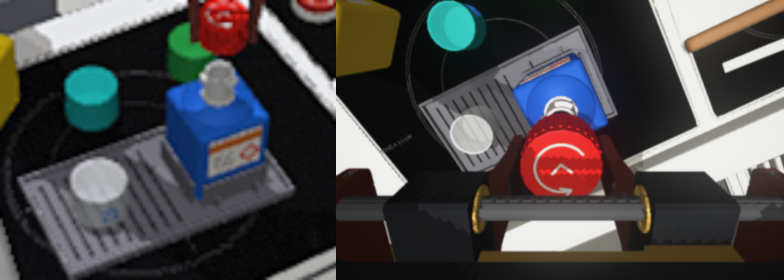

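The side and wrist views show the neck open, the cap held level above it, the jug upright in its pocket and the cup flat on the tray. The cap edge is at about 0.212 m and the neck rim at 0.162 m, so the gap is about 50 mm.

```bash
python3 -c "
from station import r
print(r.job_done())"
```

```text
the job is handed in; nothing more can be done
None
```

The job is handed in, though the station gave no verdict: the cup stands mouth down on the tray's grooved half, and the cap is held level about 50 mm above the open neck, with the jug upright in its pocket.

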